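# Pack and lock the stylist's tool case

## Task

Pack up the stylist's tool case: lay every hair tool that is on the counter (there may be a trimmer, a tint brush, a neck duster and a comb) in the open case, then swing the lid fully shut without slamming it. Finally set the steel locking bar on the ledge at the front of the case and slide it, narrow end first, along the tapered dovetail way until it wedges tight, with its narrow end over the lid's steel tongue; leave the jar and the bowls where they stand.

Things in the scene. Friction and masses are not known exactly. Their poses are not given: they have to be found in the camera images.
- case: Black hard-shell tool case, fixed, open on top; origin at the centre of its underside (counter level), x away from the robot towards the hinge, y to the left along the front, z up. Outside 176 (x) by 266 (y), rim 44 high; walls 8, floor 8 thick: inside 160 by 250, 36 deep (10 more under the shut lid). All (x, y) mm below are in this frame.
- ledge (a point): Fixed to the case: top of the aluminium ledge along its front, at (-126, -128), 55 above the counter; axes as the case. The ledge is 76 wide (x -164 to -88) and runs from y = -170 to +37; it is bare from y = -170 to -50. With its middle here and its nose towards +y, the bar lies on the ledge just short of the rails.
- way_home (a point): Fixed to the case: ledge top in mid-way, at (-126, 0), 55 above the counter; axes as the case. Two undercut dark steel rails, 16 to 20 high, run from y = -50 to +35; the way narrows towards +y by 5 degrees a side: 45 wide at its mouth, 30 at the end on the ledge, 11 less at the rails' tops. The bar's underside middle is here when it just gets tight; pushed askew it binds up to 10 mm early: let go, take it again, push on.
- lid (a joint): Lid angle (rad): 0 shut, 1.57 upright, stop at 1.75. Hinge line along case y at x = +88, 44 above the counter. Stiff hinge (0.5 N m friction): the lid stays at any angle and must be pushed all the way, with some 3 to 5 N. A shell 176 long, 266 wide, 16 thick; its flat outer face is 16 from the hinge plane, is the top when shut (60 above the counter) and looks away from the robot when open.
- lid_edge (a point): Middle of the lid's free edge, 176 from the hinge line, half-way through the lid's thickness; moves with the lid. From y = +45 to +65 of this edge a flat steel tongue juts out 42 mm in line with the lid.
- tongue (a point): Centre of the top of the jutting part of the lid's steel tongue, 20 wide, 42 long, 6 thick; moves with the lid. With the lid shut the tongue lies level in front of the case just past the narrow end of the way; this point is then at (-109, +55), 50 above the counter, 5 below the path of the bar's underside. The wedged bar's nose covers it, its end level with the tongue's far (+y) side, and so locks the lid.
- bar_grip (a point): Centre of the black upright handle of the steel locking bar. Handle 40 long (along the bar) by 26 wide by 36 high, from 14 to 50 above the bar's underside; this point is 32 above the underside and 20 behind the bar's middle. Axes as bar_base.
- bar_base (a point): Middle of the underside of the steel locking bar: 130 long, 14 thick, dovetail flanks (wider below), 48 wide at its tail and 25 at its nose; x along the bar towards the narrow nose, z up. About 0.22 kg.
- trimmer_mid (a point): Cordless trimmer, black body 34 wide and 28 high, steel head 40 wide; 132 long, about 0.2 kg; body spans x = -68 to +32. The point is at its middle, half-way up; x along its length towards the head, z up. May be absent.
- tint_brush_mid (a point): Tint brush lying flat: grey handle 20 wide, 14 high (x = -70 to +20), head 44 wide; 140 long. The point is at its middle, half-way up; x along its length towards the head, z up. May be absent.
- duster_mid (a point): Neck duster brush: wooden handle 24 wide, 24 high (x = -70 to +20), dark bristle head 44 wide; 140 long. The point is at its middle, half-way up; x along its length towards the head, z up. May be absent.
- comb_mid (a point): Black comb lying flat, 136 long, 32 wide, 12 high. The point is at its middle, half-way up; x along its length, z up. May be absent.
- jar: Jar, 60 across, 75 high; leave alone.
- bowl_a: Tint bowl, 116 across, 55 high; leave alone.
- bowl_b: Tint bowl, 116 across, 55 high; leave alone.
Mind the look-alikes: they are no part of the job. What is shaped like the part that bears bar_grip but yellow is not meant.

How it is judged:
By the outcome, as a careful person would: the job done as asked, in the order asked, and still so for the second after the job is handed in, with the robot touching nothing.
Of trimmer, tint_brush, duster, comb only 3 to 4 are there at a start; the rules pass over those that are not, and their reading is None.
At some moment in a run one of trimmer, tint_brush, duster, comb may be knocked a few centimetres aside while the robot is not near it.
It also fails if it takes over 210 s, if anything falls off the work surface, if the arm or the gripper's body presses on something with over 40 N, if the wrist force passes 120 N, or if a joint passes its speed limit or range.

## Robot

A 7-joint arm with a two-finger parallel gripper is mounted at the origin on the work surface. World frame = base frame: x ahead of the robot, y to its left, z up, the work surface at z = 0. Lengths are in m, angles in rad, forces in N, time in s.
With the tool pointing down it reaches from about 0.425 to 0.875 m from the base axis. Payload 4.7 kg.
Tool frame: the origin (TCP) lies between the finger pads; the fingertips stand 14 mm ahead of it and the grasp point (between the pads) lies 5 mm behind it; z points along the fingers, y is the line along which they close (so a half turn about z gives the same grasp; the last joint's range is limited). The gripper opens to 87 mm and grips with 3 to 60 N. Pads are 19 mm wide; open, the fingers measure 117 mm over their backs; the gripper's body (75 mm by 190 mm) begins 51 mm behind the grasp point.
Start: joints at [-1.231, 0.321, -0.07, 1.45, 0.023, 1.371, -0.057], TCP at [0.208, 0.616, 0.237] pointing down, gripper open.
Joint ranges: [-2.86, 2.86], [-0.3, 2.09], [-1.38, 1.24], [0.06, 2.45], [-1.56, 4.7], [0.09, 2.05], [-2.69, 2.69]. Speed limits (rad/s): [2.57, 2.57, 3.14, 3.14, 3.14, 3.14, 3.14].

## Interface

Orientations are given as a rotation vector (axis times angle).
In Python, from bench import ctrl gives the robot as it stands.
- The arm moves only by the shell command python3 -m inch 'ROWS' [OPENING] [FORCE]. ROWS is JSON, a list of rows, each a list of 6 numbers: the shift along the world's x, y, z in mm, then the turn, a rotation vector about the world's x, y, z in degrees. In form: [[tx, ty, tz, rx, ry, rz], ...]. A call has 1 to 20 rows; each row is the pose to reach, as a shift and turn from the pose commanded when the call began; what a row does not reach only later rows make up. A row lasts 1/8 s, in which the tool goes at most 62.5 mm and 10.7 degrees, less where a joint would pass 70% of its speed; a pose out of reach is approached as far as the arm can. A call with a gripper value outside its range is refused whole. OPENING is the finger opening in mm, from 0 to 87, set as the call begins (- or left out, the last holds). The fingers move at their own pace and stop on an object; FORCE is the grip in N (left out, the last holds). Time passes only in rows, so rows that repeat a pose let the fingers close. It gives the time, the measured TCP pose, the force, the opening and the grip force at its end, in the units of the state.
- ctrl.get_state(): the state, without advancing time (a new reading comes with each control period).
- ctrl.get_image(name): name is "scene" or "top" or "wrist"; returns (picture, depth): 400x640x3 uint8, red, green, blue; 400x640 float32, m along the optical axis (not along the pixel's ray), 0 where there is no reading.
- ctrl.camera_params(name): a dict with "mtx" (3x3 intrinsics, pixels), "dist_coeffs" ([k1, k2, p1, p2, k3] as OpenCV has them; the pictures are not rectified), "T" (4x4, takes a point from camera to world coordinates). Camera axes: x right, y down, z forward; pixel columns grow to the right and rows downward; lengths in m; the calibration is good to about 2 mm. A picture is of the moment at which its call begins: read the wrist's pose just before it. camera_params takes no time and is no camera call; for the wrist camera it gives the pose at the moment of the call.
- ctrl.close_job(): hands the job in; it is judged then, once.
The state is a dict: "time": time; "joint_positions": joint angles; "qd": joint speeds; "joint_torque": joint torques, N m; "position": TCP position; "tool_rot": TCP orientation; "ft_force": force on the tool from outside, world axes, zero at the start; "torque": the same for the moment, N m; "grip_width": opening from 0.0 (shut) to 1.0 (fully open); "grip_force": force on a finger pad.
Only numpy, scipy, OpenCV 4.12 (cv2) and the standard library are available. Lean on these libraries where they do the work, as an engineer would, in place of code of your own. Each camera call takes 0.05 s, during which the arm holds its last target. There are 200 camera calls.

## Working session

There is one attempt and no reset: what is moved stays moved. The work goes in short steps, Python scripts to look and compute and a shell command to move; the robot and the scene stay as the last step left them, time stands still between calls to the robot, and variables do not carry over. Pictures are saved under pics/ and viewed, at most 15 in all, crops included, and the job is handed in when it is done.

```bash
ls; mkdir -p pics; cat > h.py <<'E'
import numpy as np, cv2
from bench import ctrl
def snap(n,f):
    P=ctrl.camera_params(n); im,d=ctrl.get_image(n)
    cv2.imwrite('pics/%s.png'%f,im[:,:,::-1]); np.savez('pics/%s.npz'%f,im=im,d=d,K=P['mtx'],D=P['dist_coeffs'],T=P['T'])
def load(f): return np.load('pics/%s.npz'%f)
def px(f,pts,z=None):
    """world points of pixels: by depth, or by plane height z"""
    s=load(f); out=[]
    for i,(u,v) in enumerate(pts):
        r=cv2.undistortPoints(np.array([[[u,v]]],float),s['K'],s['D'])[0,0]; r=np.array([r[0],r[1],1])
        T=s['T']; R=T[:3,:3]@r
        if z is None:
            w=s['d'][int(v)-1:int(v)+2,int(u)-1:int(u)+2]; k=np.median(w[w>0]) if (w>0).any() else 0
        else: k=(z-T[2,3])/R[2]
        out.append(T[:3,3]+k*R)
    return np.array(out)
def crop(f,x0,y0,x1,y1,k,g):
    im=load(f)['im'][y0:y1,x0:x1,::-1]; cv2.imwrite('pics/%s.png'%g,cv2.resize(im,None,fx=k,fy=k,interpolation=cv2.INTER_CUBIC))
E
python3 - <<'E'
from h import *
snap('top','t0'); snap('scene','s0')
s=ctrl.get_state(); print(s['position'],s['tool_rot'],s['time'],ctrl.camera_params('top')['T'])
E
```

```text
pics
[0.20797192 0.61534042 0.23557051] [-5.09536070e-01 -3.09982767e+00  2.69115124e-03] 0.1 [[-0.0132445  -0.99894071  0.04406858  0.42466613]
 [-0.99988524  0.01290709 -0.00793242 -0.04276534]
 [ 0.00735522 -0.04416859 -0.99899702  1.33245567]
 [ 0.          0.          0.          1.        ]]
```

View pics/t0.png

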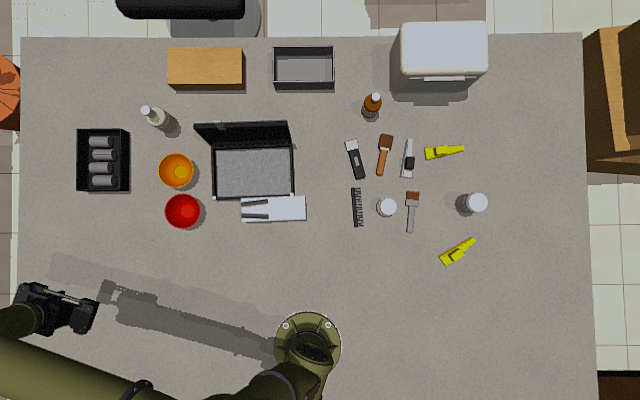

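View pics/s0.png

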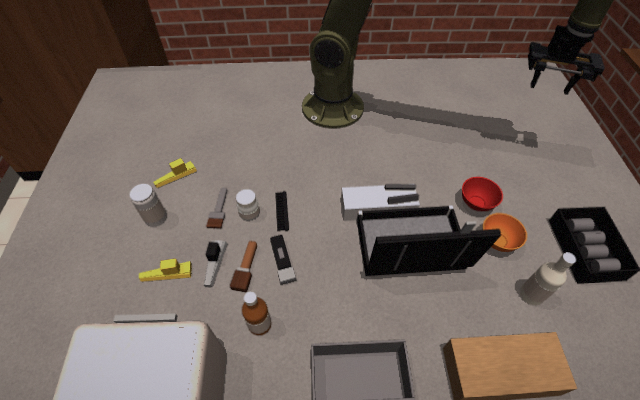

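The top view shows the case at about (253,172) and the ledge at (273,208). The trimmer is at (355,159), the duster at (384,155), the bar with its black handle at (408,160), the comb at (356,207) and the tint brush at (411,210). The two yellow pieces are look-alikes. Next I'll enlarge the crops.

```bash
python3 - <<'E'
from h import *
crop('t0',335,125,435,240,5,'c1'); crop('t0',185,110,325,230,5,'c2')
E
```

```text
(no output)
```

View pics/c1.png

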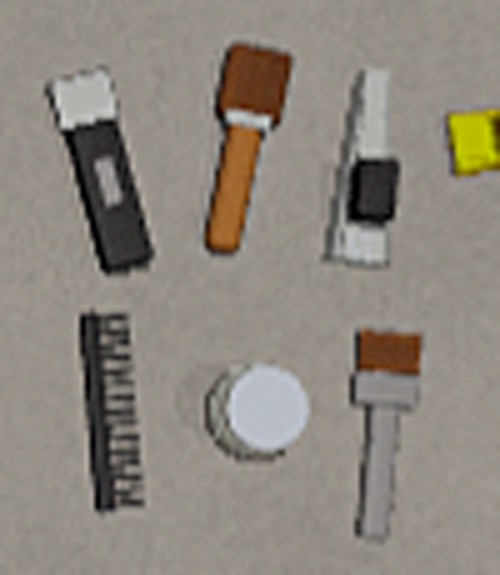

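View pics/c2.png

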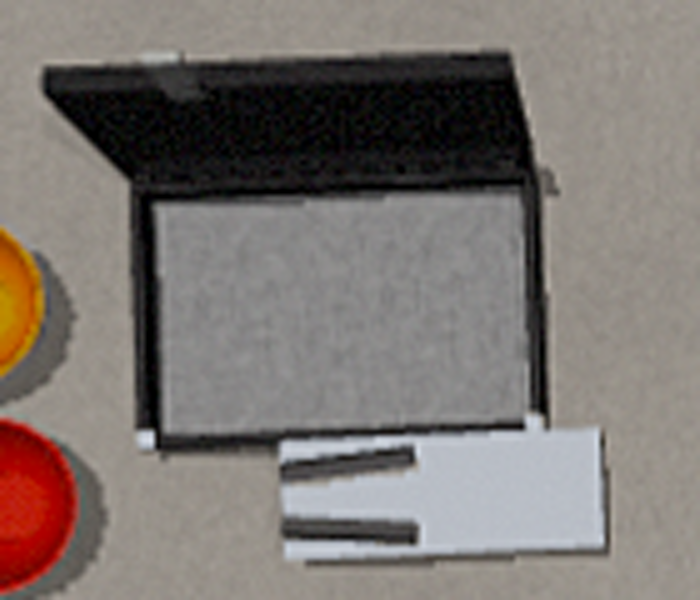

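```bash
python3 - <<'E'
from h import *
np.set_printoptions(precision=4,suppress=True)
A=lambda p:[(335+(x-2)/5,125+(y-2)/5) for x,y in p]
B=lambda p:[(185+(x-2)/5,110+(y-2)/5) for x,y in p]
L=px('t0',B([(600,430),(606,550),(285,558),(282,440)]),.055)[:,:2]
R=px('t0',B([(136,440),(545,425)]),.044)[:,:2]
M=np.array([(-88,-170),(-164,-170),(-164,37),(-88,37)])/1000
a,b=M-M.mean(0),L-L.mean(0)
th=np.arctan2((a[:,0]*b[:,1]-a[:,1]*b[:,0]).sum(),(a*b).sum())
Rm=np.array([[np.cos(th),-np.sin(th)],[np.sin(th),np.cos(th)]])
o=L.mean(0)-Rm@M.mean(0); print('case',o,np.degrees(th),'res',(L-o)@Rm-M); print('rimcorners in case',(R-o)@Rm)
def line(n,p,q,z):
    P=px('t0',A([p,q]),z)[:,:2]; d=P[1]-P[0]; print(n,P.mean(0),np.linalg.norm(d),np.degrees(np.arctan2(d[1],d[0])))
line('trimmer',(128,268),(83,78),.028)
line('duster',(221,252),(262,48),.022)
line('comb',(118,510),(105,314),.012)
line('tint',(373,538),(389,332),.012)
line('bar',(364,264),(377,70),.014)
line('handle',(372,222),(379,160),.05)
print(px('t0',A([(265,405)]),.075))
print(px('t0',A([(105,180),(235,190),(374,190),(100,410),(380,470),(390,390)])))
E
```

```text
case [0.5771 0.1722] 0.9599667743758122 res [[ 0.0008  0.0009]
 [-0.0012 -0.0008]
 [-0.     -0.0003]
 [ 0.0004  0.0001]]
rimcorners in case [[-0.0842  0.1341]
 [-0.0823 -0.1327]]
trimmer [ 0.6136 -0.169 ] 0.1306899543777697 12.330688475058114
duster [ 0.6288 -0.261 ] 0.14029270250829828 -12.376974346463726
comb [ 0.4546 -0.1719] 0.13189818569667472 2.8021064085238105
tint [ 0.4369 -0.3524] 0.13869208821127768 -5.792772062923017
bar [ 0.6174 -0.349 ] 0.13172480816833998 -5.0396795252846385
handle [ 0.5962 -0.3436] 0.04109744434897619 -7.644808828164544
[[ 0.4562 -0.264   0.075 ]]
[[ 0.6086 -0.1685  0.0295]
 [ 0.6017 -0.256   0.0231]
 [ 0.5967 -0.3424  0.0508]
 [ 0.4558 -0.164   0.0147]
 [ 0.4133 -0.3505  0.0151]
 [ 0.4668 -0.3588  0.0137]]
```

```bash
cat >> h.py <<'E'
from scipy.spatial.transform import Rotation as Ro
def need(x,y,z,head,tilt=0):
    """shift mm, turn deg to TCP x,y,z with closing line across heading (deg); tilt about heading axis"""
    s=ctrl.get_state(); R=Ro.from_rotvec(s['tool_rot']); best=None
    for k in (0,180):
        T=Ro.from_euler('zx',[head+k,180],degrees=True) 
        T=Ro.from_rotvec(np.radians(tilt)*np.array([np.cos(np.radians(head)),np.sin(np.radians(head)),0]))*T
        v=(T*R.inv()).as_rotvec(degrees=True)
        if best is None or np.linalg.norm(v)<np.linalg.norm(best): best=v
    print('need',np.round((np.array([x,y,z])-s['position'])*1000,1),np.round(best,1),'t',round(s['time'],2),'q',np.round(s['joint_positions'],2))
O=np.array([.5771,.1722]); TH=.96
def case(x,y):
    c,s=np.cos(np.radians(TH)),np.sin(np.radians(TH)); return O+np.array([c*x-s*y,s*x+c*y])/1000
def pt(mid,head,o): return np.array(mid)+o/1000*np.array([np.cos(np.radians(head)),np.sin(np.radians(head))])
E
python3 -c "
from h import *
p=pt((.6136,-.169),12.3,-10); need(*p,.15,12.3)"
python3 -m inch '[[100,-200,0,0,0,31],[200,-400,0,0,0,31],[300,-600,-40,0,0,31],[396,-788,-86,0,0,31],[396,-788,-86,0,0,31],[396,-788,-86,0,0,31],[396,-788,-86,0,0,31],[396,-788,-86,0,0,31],[396,-788,-86,0,0,31],[396,-788,-86,0,0,31],[396,-788,-86,0,0,31],[396,-788,-86,0,0,31],[396,-788,-86,0,0,31],[396,-788,-86,0,0,31],[396,-788,-86,0,0,31],[396,-788,-86,0,0,31],[396,-788,-86,0,0,31],[396,-788,-86,0,0,31]]' 65 25
python3 -c "
from h import *
p=pt((.6136,-.169),12.3,-10); need(*p,.018,12.3)"
```

```text
need [ 395.9 -786.5  -85.6] [ 0.1 -0.   6.4] t 0.1 q [-1.23  0.32 -0.07  1.45  0.02  1.37 -0.06]
time: 2.35
position: [0.6042, -0.17, 0.151]
tool_rot: [-0.342, 3.122, 0.002]
ft_force: [1.5, 0.2, 0.2]
grip_width: 0.742
grip_force: 0.0
need [  -0.3   -1.1 -133. ] [ -0.1   0.1 -24.8] t 2.35 q [-0.24  0.36  0.59  1.64 -0.21  1.21  2.18]
```

```bash
sed -i "s/'zx'/'ZX'/" h.py; python3 - <<'E'
from h import *
p=pt((.6136,-.169),12.3,-10); need(*p,.018,12.3)
snap('wrist','w1')
E
```

```text
need [  -0.3   -1.1 -133. ] [-0.1  0.  -0.2] t 2.35 q [-0.24  0.36  0.59  1.64 -0.21  1.21  2.18]
```

View pics/w1.png

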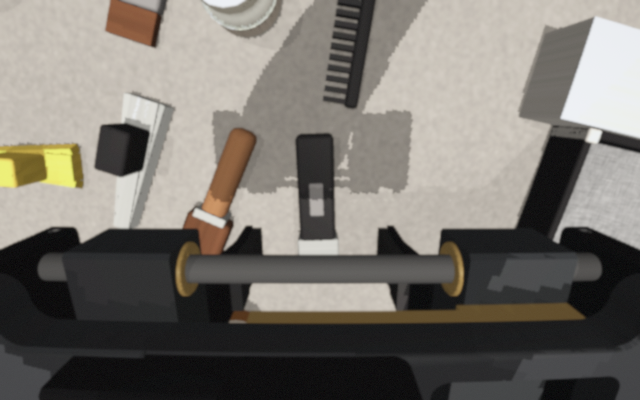

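The wrist view shows the trimmer centred between the fingers, at about (318,190). I'll grasp it.

```bash
python3 -m inch '[[0,-1,-60,0,0,0],[0,-1,-110,0,0,0],[0,-1,-133,0,0,0],[0,-1,-133,0,0,0]]' 65 25
python3 -m inch '[[0,0,0,0,0,0],[0,0,0,0,0,0],[0,0,0,0,0,0],[0,0,0,0,0,0],[0,0,50,0,0,0],[0,0,110,0,0,0],[0,0,110,0,0,0]]' 0 25
python3 - <<'E'
from h import *
need(*case(-10,80),.12,TH); need(*case(-10,80),.028,TH)
E
```

```text
time: 2.9
position: [0.6037, -0.1722, 0.0169]
tool_rot: [0.339, -3.122, -0.001]
ft_force: [0.5, -1.0, -0.6]
grip_width: 0.75
grip_force: 0.0
time: 3.78
position: [0.6074, -0.1746, 0.133]
tool_rot: [-0.336, 3.114, -0.004]
ft_force: [0.2, 0.3, -2.5]
grip_width: 0.393
grip_force: 24.7
need [-41.6 426.6 -13. ] [  0.1   0.6 -11.4] t 3.77 q [-0.23  0.38  0.59  1.65 -0.23  1.16  2.2 ]
need [ -41.6  426.6 -105. ] [  0.1   0.6 -11.4] t 3.77 q [-0.23  0.38  0.59  1.65 -0.23  1.16  2.2 ]
```

```bash
python3 -m inch '[[-5,60,0,0,0,-4],[-10,120,0,0,0,-8],[-16,180,0,0,0,-11],[-22,240,0,0,0,-11],[-28,300,0,0,0,-11],[-34,360,0,0,0,-11],[-38,410,-10,0,0,-11],[-38,426,-10,0,0,-11],[-38,426,-10,0,0,-11],[-38,426,-10,0,0,-11]]'
python3 - <<'E'
from h import *
need(*case(-10,80),.028,TH); snap('top','t1')
E
```

```text
time: 5.03
position: [0.5667, 0.2499, 0.1173]
tool_rot: [0.031, -3.141, 0.003]
ft_force: [0.9, -1.0, -1.4]
grip_width: 0.388
grip_force: 24.7
need [ -0.9   2.1 -89.3] [ 0.1 -0.  -0.2] t 5.03 q [-0.82  0.36  0.44  1.69 -0.16  1.13  1.26]
```

```bash
python3 -m inch '[[-1,2,-45,0,0,0],[-1,2,-75,0,0,0],[-1,2,-89,0,0,0],[-1,2,-90,0,0,0],[-1,2,-90,0,0,0]]'
python3 -m inch '[[0,0,0,0,0,0],[0,0,0,0,0,0],[0,0,0,0,0,0],[0,0,60,0,0,0],[0,0,120,0,0,0],[0,0,120,0,0,0]]' 44
python3 - <<'E'
from h import *
snap('top','t2'); crop('t2',185,110,435,240,3,'c3')
need(*pt((.6288,-.261),-12.4,-20),.12,-12.4)
E
```

```text
time: 5.7
position: [0.5662, 0.2548, 0.0289]
tool_rot: [-0.035, 3.139, 0.002]
ft_force: [0.6, 0.6, -2.1]
grip_width: 0.387
grip_force: 24.7
time: 6.45
position: [0.5687, 0.2562, 0.1539]
tool_rot: [-0.036, 3.132, 0.009]
ft_force: [-0.3, -0.9, -0.8]
grip_width: 0.501
grip_force: 0.0
need [  42.5 -512.3  -30.6] [ -0.2   0.3 -13.7] t 6.5 q [-0.83  0.33  0.45  1.65 -0.15  1.19  1.24]
```

View pics/c3.png

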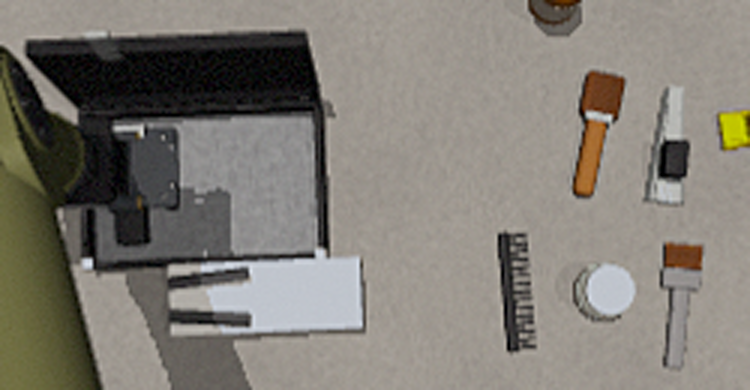

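The trimmer lies in the case at crop (132,215), and the other tools have not moved. Next is the duster.

```bash
python3 -m inch '[[5,-60,0,0,0,-4],[10,-120,0,0,0,-8],[15,-180,0,0,0,-14],[20,-240,-5,0,0,-14],[25,-300,-10,0,0,-14],[31,-360,-20,0,0,-14],[37,-420,-30,0,0,-14],[40,-480,-30,0,0,-14],[42,-512,-30,0,0,-14],[42,-512,-30,0,0,-14],[42,-512,-30,0,0,-14]]' 50
python3 - <<'E'
from h import *
a,b=load('t2')['im'].astype(int),None
snap('top','t3'); b=load('t3')['im'].astype(int)
D=np.abs(a-b).max(2)
for n,(x,y) in dict(comb=(356,207),tint=(411,210),duster=(384,155)).items(): print(n,(D[y-22:y+22,x-9:x+9]>60).sum())
need(*pt((.6288,-.261),-12.4,-20),.018,-12.4)
E
```

```text
time: 7.88
position: [0.6067, -0.2556, 0.1161]
tool_rot: [-0.345, -3.12, -0.002]
ft_force: [0.3, -0.1, 0.2]
grip_width: 0.577
grip_force: 0.0
comb 399
tint 9
duster 519
need [  2.2  -1.8 -98.4] [-0.1 -0.1  0.1] t 7.92 q [-0.15  0.48  0.67  1.59 -0.32  1.18  1.94]
```

```bash
python3 -m inch '[[1,-1,-50,0,0,0],[1,-1,-85,0,0,0],[1,-1,-99,0,0,0],[1,-1,-99,0,0,0]]'
python3 -m inch '[[0,0,0,0,0,0],[0,0,0,0,0,0],[0,0,0,0,0,0],[0,0,0,0,0,0],[0,0,50,0,0,0],[0,0,105,0,0,0],[0,0,105,0,0,0]]' 0 25
python3 - <<'E'
from h import *
need(*case(-20,24),.12,TH)
E
```

```text
time: 8.43
position: [0.608, -0.2568, 0.0181]
tool_rot: [-0.344, -3.121, -0.001]
ft_force: [-0.1, -0.8, 0.9]
grip_width: 0.579
grip_force: 0.0
time: 9.3
position: [0.6108, -0.2601, 0.1289]
tool_rot: [0.346, 3.113, -0.003]
ft_force: [0.3, -0.4, -1.8]
grip_width: 0.274
grip_force: 25.0
need [-54.1 456.   -8.9] [ 0.1  0.5 13.6] t 9.3 q [-0.15  0.48  0.68  1.57 -0.32  1.19  1.94]
```

```bash
python3 -m inch '[[-7,60,0,0,0,5],[-14,120,0,0,0,10],[-21,180,0,0,0,14],[-28,240,0,0,0,14],[-35,300,0,0,0,14],[-42,360,0,0,0,14],[-48,410,-6,0,0,14],[-52,440,-6,0,0,14],[-52,454,-6,0,0,14],[-52,454,-6,0,0,14],[-52,454,-6,0,0,14]]'
python3 - <<'E'
from h import *
need(*case(-20,24),.028,TH)
E
```

```text
time: 10.68
position: [0.5566, 0.1934, 0.1174]
tool_rot: [0.032, -3.141, 0.002]
ft_force: [-0.1, -0.8, -0.6]
grip_width: 0.274
grip_force: 25.0
need [  0.2   2.4 -89.4] [ 0.1 -0.  -0.2] t 10.68 q [-0.78  0.3   0.47  1.77 -0.15  1.11  1.33]
```

```bash
python3 -m inch '[[0,2,-45,0,0,0],[0,2,-75,0,0,0],[0,2,-89,0,0,0],[0,2,-90,0,0,0],[0,2,-90,0,0,0]]'
python3 -m inch '[[0,0,0,0,0,0],[0,0,0,0,0,0],[0,0,0,0,0,0],[0,0,60,0,0,0],[0,0,120,0,0,0],[0,0,120,0,0,0]]' 36
python3 - <<'E'
from h import *
snap('top','t4'); crop('t4',185,110,435,240,3,'c4')
need(*pt((.4369,-.3524),-5.8,-25),.12,-5.8,-4); need(*pt((.4369,-.3524),-5.8,-25),.12,-5.8,4)
E
```

```text
time: 11.3
position: [0.557, 0.1974, 0.0284]
tool_rot: [-0.035, 3.14, 0.001]
ft_force: [0.8, 0.3, -0.3]
grip_width: 0.27
grip_force: 25.0
time: 12.05
position: [0.5597, 0.1989, 0.1534]
tool_rot: [-0.036, 3.132, 0.008]
ft_force: [0.2, 0.4, -0.0]
grip_width: 0.414
grip_force: 0.0
need [-145.7 -548.3  -30.4] [-4.2  0.4 -7.1] t 12.1 q [-0.8   0.27  0.48  1.73 -0.13  1.17  1.32]
need [-145.7 -548.3  -30.4] [ 3.8  0.1 -7.1] t 12.1 q [-0.8   0.27  0.48  1.73 -0.13  1.17  1.32]
```

View pics/c4.png

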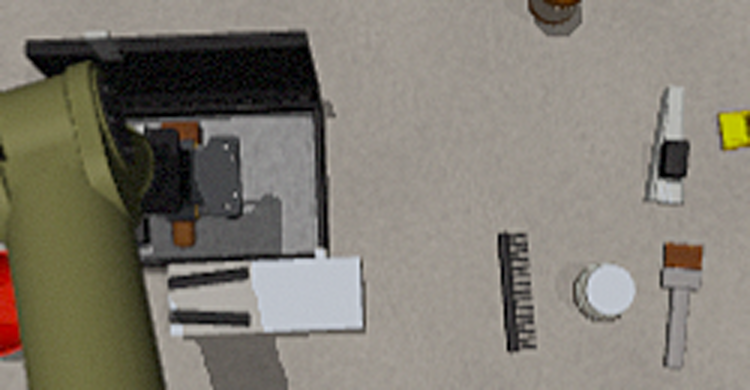

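The duster is in the case at crop (183,190). The comb, tint brush and bar are unchanged. Next is the tint brush.

```bash
python3 -m inch '[[-5,-60,0,0,0,-7],[-10,-120,0,0,0,-7],[-20,-180,0,0,0,-7],[-40,-240,-5,0,0,-7],[-60,-300,-10,0,0,-7],[-80,-355,-20,0,0,-7],[-105,-410,-30,4,0,-7],[-130,-465,-30,4,0,-7],[-145,-520,-30,4,0,-7],[-145,-548,-30,4,0,-7],[-145,-548,-30,4,0,-7],[-145,-548,-30,4,0,-7]]' 50
python3 - <<'E'
from h import *
snap('top','t5')
need(*pt((.4369,-.3524),-5.8,-25),.019,-5.8,4)
snap('wrist','w5')
a,b=load('t4')['im'].astype(int),load('t5')['im'].astype(int)
D=np.abs(a-b).max(2)
for n,(x,y) in dict(comb=(356,207),tint=(411,210),bar=(408,160)).items(): print(n,(D[y-22:y+22,x-9:x+9]>60).sum())
E
```

```text
time: 13.6
position: [0.4107, -0.3487, 0.1164]
tool_rot: [-0.154, -3.135, -0.112]
ft_force: [0.1, 0.4, -1.0]
grip_width: 0.575
grip_force: 0.0
need [  0.9  -1.5 -97.6] [-0.1 -0.2 -0.2] t 13.65 q [-0.07  0.29  0.88  1.86 -0.3   1.16  2.4 ]
comb 0
tint 391
bar 0
```

View pics/w5.png

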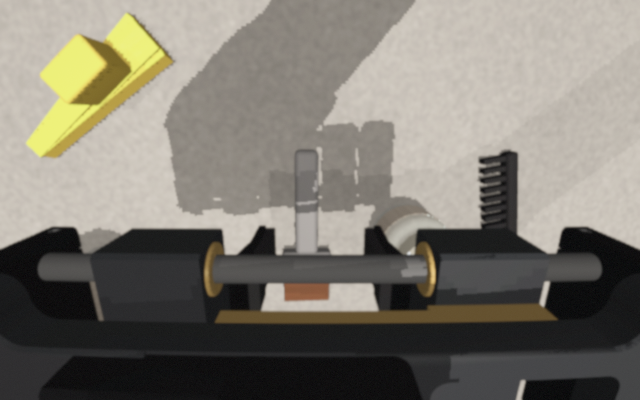

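The wrist view shows the tint brush handle at (306,200), between the fingers and clear of the jar. The jar is partly hidden at (400,225).

```bash
python3 -m inch '[[1,-1,-50,0,0,0],[1,-1,-85,0,0,0],[1,-1,-97,0,0,0],[1,-1,-97,0,0,0]]'
python3 -m inch '[[0,0,0,0,0,0],[0,0,0,0,0,0],[0,0,0,0,0,0],[0,0,0,0,0,0],[0,0,50,0,0,0],[0,0,105,0,0,0],[0,0,105,0,0,0]]' 0 25
python3 - <<'E'
from h import *
need(*case(-25,-30),.12,TH,0)
E
```

```text
time: 14.2
position: [0.4122, -0.3505, 0.0205]
tool_rot: [0.154, 3.136, 0.111]
ft_force: [-0.9, -0.5, 0.5]
grip_width: 0.571
grip_force: 0.0
time: 15.08
position: [0.4142, -0.3534, 0.1297]
tool_rot: [0.155, 3.128, 0.104]
ft_force: [0.6, 0.5, -0.9]
grip_width: 0.225
grip_force: 24.8
need [138.4 495.2  -9.7] [-3.8  0.4  6.6] t 15.07 q [-0.08  0.28  0.9   1.84 -0.3   1.18  2.4 ]
```

```bash
python3 -m inch '[[10,60,0,0,0,3],[20,120,0,-2,0,7],[35,180,0,-2,0,7],[55,240,0,-2,0,7],[75,300,0,-2,0,7],[100,360,0,-2,0,7],[125,410,-6,-2,0,7],[140,460,-6,-2,0,7],[140,493,-6,-2,0,7],[140,493,-6,-2,0,7],[140,493,-6,-2,0,7]]'
python3 - <<'E'
from h import *
need(*case(-25,-30),.03,TH,2)
E
```

```text
time: 16.45
position: [0.5515, 0.1406, 0.1187]
tool_rot: [0.035, -3.138, -0.053]
ft_force: [-0.8, -0.8, 0.3]
grip_width: 0.227
grip_force: 24.8
need [  1.1   1.2 -88.7] [ 0.1 -0.2 -0.3] t 16.45 q [-0.76  0.26  0.56  1.82 -0.19  1.1   1.46]
```

```bash
python3 -m inch '[[1,1,-45,0,0,0],[1,1,-75,0,0,0],[1,1,-88,0,0,0],[1,1,-89,0,0,0],[1,1,-89,0,0,0]]'
python3 -m inch '[[0,0,0,0,0,0],[0,0,0,0,0,0],[0,0,0,0,0,0],[0,0,60,-2,0,0],[0,0,120,-2,0,0],[0,0,120,-2,0,0]]' 32
python3 - <<'E'
from h import *
snap('top','t6')
need(*pt((.4546,-.1715),2.8,0),.12,2.8,-4)
a,b=load('t4')['im'].astype(int),load('t6')['im'].astype(int)
D=np.abs(a-b).max(2)
for n,(x,y) in dict(comb=(356,207),tint=(411,210),bar=(408,160)).items(): print(n,(D[y-22:y+22,x-9:x+9]>60).sum())
E
```

```text
time: 17.08
position: [0.554, 0.1427, 0.0317]
tool_rot: [0.035, -3.141, -0.056]
ft_force: [-0.0, 0.5, 0.3]
grip_width: 0.226
grip_force: 24.9
time: 17.82
position: [0.5567, 0.1438, 0.1561]
tool_rot: [-0.037, 3.134, 0.007]
ft_force: [-0.2, 0.5, -0.2]
grip_width: 0.368
grip_force: 0.0
need [-100.1 -314.9  -33.2] [-4.1  0.   1.5] t 17.88 q [-0.8   0.23  0.58  1.78 -0.14  1.17  1.41]
comb 0
tint 133
bar 0
```

```bash
python3 -m inch '[[-18,-60,0,0,0,1],[-36,-120,0,0,0,1],[-55,-175,0,-2,0,1],[-72,-230,-10,-4,0,1],[-90,-285,-30,-4,0,1],[-99,-314,-32,-4,0,1],[-99,-314,-32,-4,0,1],[-99,-314,-32,-4,0,1]]' 50
python3 - <<'E'
from h import *
need(*pt((.4546,-.1715),2.8,0),.019,2.8,-4); snap('wrist','w6')
E
```

```text
time: 18.88
position: [0.4538, -0.1702, 0.1179]
tool_rot: [0.065, -3.135, 0.109]
ft_force: [-0.0, -0.6, 0.3]
grip_width: 0.572
grip_force: 0.0
need [  0.8  -1.3 -98.9] [-0.  -0.3  0.4] t 18.88 q [-0.53  0.05  0.81  2.04  0.04  1.06  1.87]
```

View pics/w6.png

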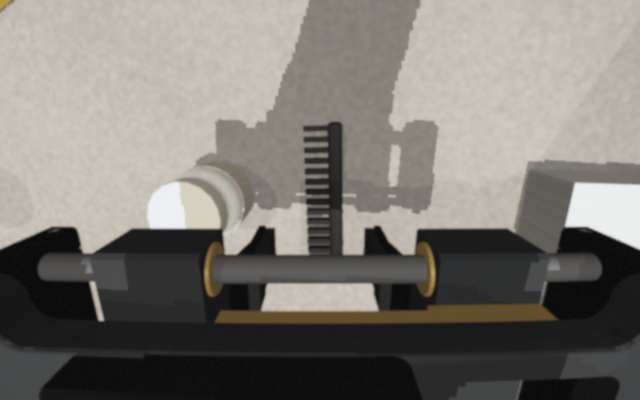

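The comb is centred at (323,190), and the jar at (195,205) clears the left finger.

```bash
python3 -m inch '[[1,-2,-50,0,0,0],[1,-2,-85,0,0,0],[1,-2,-98,0,0,0],[1,-2,-99,0,0,0]]'
python3 -m inch '[[0,0,0,0,0,0],[0,0,0,0,0,0],[0,0,0,0,0,0],[0,0,0,0,0,0],[0,0,50,0,0,0],[0,0,105,0,0,0],[0,0,105,0,0,0]]' 0 25
python3 - <<'E'
from h import *
need(*case(0,-85),.12,TH,-2)
E
```

```text
time: 19.42
position: [0.4551, -0.1726, 0.0193]
tool_rot: [0.066, -3.135, 0.11]
ft_force: [-0.1, -0.3, -0.5]
grip_width: 0.575
grip_force: 0.0
time: 20.3
position: [0.4581, -0.1739, 0.1285]
tool_rot: [-0.063, 3.133, -0.108]
ft_force: [-0.8, 0.4, -0.9]
grip_width: 0.36
grip_force: 24.8
need [120.4 261.1  -8.5] [ 2.   0.3 -1.4] t 20.3 q [-0.56  0.04  0.85  2.02  0.04  1.07  1.88]
```

```bash
python3 -m inch '[[25,55,0,0,0,-1],[50,110,0,2,0,-1],[75,165,0,2,0,-1],[100,215,0,2,0,-1],[121,255,-6,2,0,-1],[121,259,-6,2,0,-1],[121,259,-6,2,0,-1],[121,259,-6,2,0,-1]]'
python3 - <<'E'
from h import *
need(*case(0,-85),.029,TH,-2)
E
```

```text
time: 21.3
position: [0.5755, 0.0839, 0.1183]
tool_rot: [0.032, -3.137, 0.056]
ft_force: [0.3, 0.6, 0.5]
grip_width: 0.36
grip_force: 24.8
need [  3.    3.3 -89.3] [ 0.  -0.2 -0.2] t 21.3 q [-0.77  0.31  0.66  1.78 -0.17  1.12  1.53]
```

```bash
python3 -m inch '[[2,3,-45,0,0,0],[2,3,-75,0,0,0],[2,3,-88,0,0,0],[2,3,-89,0,0,0],[2,3,-89,0,0,0]]'
python3 -m inch '[[0,0,0,0,0,0],[0,0,0,0,0,0],[0,0,0,0,0,0],[0,0,60,2,0,0],[0,0,120,2,0,0],[-40,-100,120,2,0,0],[-60,-160,120,2,0,0],[-60,-220,120,2,0,0],[-30,-280,120,2,0,0],[0,-320,120,2,0,0],[0,-320,120,2,0,0]]' 42
python3 - <<'E'
from h import *
snap('top','t7'); crop('t7',185,110,435,240,3,'c7')
E
```

```text
time: 21.92
position: [0.5789, 0.0885, 0.0308]
tool_rot: [0.035, -3.14, 0.054]
ft_force: [0.2, 0.4, 0.3]
grip_width: 0.361
grip_force: 24.9
time: 23.3
position: [0.5782, -0.2355, 0.1498]
tool_rot: [0.03, -3.139, 0.004]
ft_force: [0.0, 0.5, 0.2]
grip_width: 0.485
grip_force: 0.0
```

View pics/c7.png

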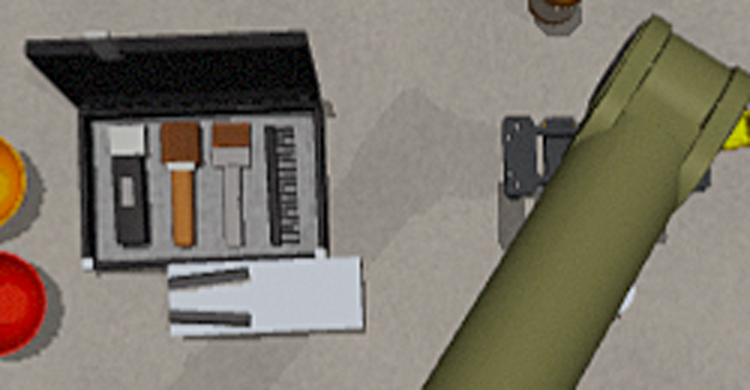

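All four tools lie flat inside the case, at crop x of 130, 182, 232 and 282. Next I'll measure the lid's angle.

```bash
python3 - <<'E'
from h import *
np.set_printoptions(precision=4,suppress=True)
for u in (230,265):
    P=px('t7',[(u,v) for v in range(118,152,3)])
    c,s=np.cos(np.radians(TH)),np.sin(np.radians(TH)); q=(P[:,:2]-O)@np.array([[c,-s],[s,c]])
    print(np.c_[q,P[:,2]])
for x,y,z in ((170,-65,.33),): need(*case(x,y),z,TH)
E
```

```text
[[0.1877 0.079  0.0002]
 [0.1771 0.079  0.0013]
 [0.1143 0.0318 0.218 ]
 [0.1061 0.0323 0.2163]
 [0.1101 0.0447 0.1608]
 [0.1073 0.0511 0.1325]
 [0.1041 0.0576 0.1039]
 [0.1022 0.066  0.0668]
 [0.0955 0.0696 0.0512]
 [0.0867 0.071  0.0458]
 [0.0801 0.0753 0.0275]
 [0.07   0.0754 0.0281]]
[[ 0.1848 -0.0397 -0.0002]
 [ 0.1203 -0.0678  0.2182]
 [ 0.1115 -0.0677  0.2189]
 [ 0.1133 -0.0616  0.1741]
 [ 0.1101 -0.0581  0.1487]
 [ 0.1074 -0.054   0.1192]
 [ 0.1043 -0.0498  0.0891]
 [ 0.1006 -0.0457  0.0597]
 [ 0.0926 -0.0443  0.0506]
 [ 0.0841 -0.0431  0.0433]
 [ 0.0794 -0.039   0.014 ]
 [ 0.0679 -0.0397  0.0216]]
need [169.4 347.9 180.2] [ 0.3 -0.1 -0.1] t 23.35 q [-0.3   0.41  0.82  1.65 -0.31  1.22  2.17]
```

```bash
python3 -m inch '[[0,0,60,0,0,0],[0,0,120,0,0,0],[0,20,180,0,0,0],[25,75,180,0,0,0],[50,130,180,0,0,0],[75,185,180,0,0,0],[105,240,180,0,0,0],[135,295,180,0,0,0],[154,348,180,0,0,0],[154,348,180,0,0,0],[154,348,180,0,0,0],[154,348,180,0,0,0]]' 0 10
python3 -c "
from h import *
need(*case(155,-65),.204,TH)
h=.044
for f in (96,90,80,70,60,50,40,30,20,10,5,0):
    a=np.radians(f);rho=150
    print(f,np.round(np.array([88-rho*np.cos(a)+16*np.sin(a)+10, 44+rho*np.sin(a)+16*np.cos(a)+14])-np.array([155,204])))
"
```

```text
time: 24.85
position: [0.7318, 0.1147, 0.3302]
tool_rot: [0.032, -3.139, 0.001]
ft_force: [-0.4, -1.2, 0.0]
grip_width: 0.003
grip_force: 0.0
need [   1.4   -4.9 -126.2] [ 0.  -0.1 -0.2] t 24.85 q [-0.59  0.58  0.72  1.03 -0.37  1.65  1.6 ]
96 [-25.   2.]
90 [-41.   4.]
80 [-67.   4.]
70 [-93.   0.]
60 [-118.   -8.]
50 [-141.  -21.]
40 [-162.  -37.]
30 [-179.  -57.]
20 [-192.  -80.]
10 [-202. -104.]
5 [-205. -117.]
0 [-207. -130.]
```

```bash
python3 -m inch '[[1,-3,-50,0,0,0],[1,-3,-100,0,0,0],[1,-3,-126,0,0,0],[1,-3,-126,0,0,0],[1,-3,-126,0,0,0]]'
python3 -m inch '[[-10,0,1,0,0,0],[-20,0,2,0,0,0],[-25,0,2,0,0,0],[-30,0,3,0,0,0],[-35,0,4,0,0,0],[-41,-1,4,0,0,0],[-47,-1,4,0,0,0],[-54,-1,4,0,0,0],[-60,-1,4,0,0,0],[-67,-1,4,0,0,0]]'
```

```text
time: 25.48
position: [0.7338, 0.1129, 0.2058]
tool_rot: [-0.035, 3.141, 0.0]
ft_force: [0.4, -0.4, 0.2]
grip_width: 0.002
grip_force: 0.0
time: 26.72
position: [0.6654, 0.1126, 0.2072]
tool_rot: [0.036, -3.138, 0.001]
ft_force: [2.6, -1.0, 1.3]
grip_width: 0.009
grip_force: 1.7
```

```bash
python3 -m inch '[[-6,0,0,0,0,0],[-13,0,-1,0,0,0],[-20,0,-2,0,0,0],[-26,0,-4,0,0,0],[-33,0,-6,0,0,0],[-39,0,-8,0,0,0],[-45,-1,-11,0,0,0],[-51,-1,-12,0,0,0],[-57,-1,-15,0,0,0],[-63,-1,-18,0,0,0],[-69,-1,-21,0,0,0],[-74,-1,-25,0,0,0],[-79,-1,-29,0,0,0],[-84,-1,-33,0,0,0],[-90,-2,-38,0,0,0],[-95,-2,-41,0,0,0]]'
python3 - <<'E'
from h import *
np.set_printoptions(precision=4,suppress=True)
need(*case(155-207,-65),.074,TH); snap('top','t8')
P=px('t8',[(u,v) for u in (230,240) for v in range(118,170,4)]); c,s=np.cos(np.radians(TH)),np.sin(np.radians(TH)); q=(P[:,:2]-O)@np.array([[c,-s],[s,c]])
print(np.c_[q,P[:,2]])
E
```

```text
time: 28.72
position: [0.5708, 0.1112, 0.1661]
tool_rot: [0.037, -3.139, -0.001]
ft_force: [2.8, 0.3, 0.3]
grip_width: 0.002
grip_force: 1.0
need [-44.6  -4.9 -92.1] [-0.  -0.1 -0.4] t 28.73 q [-0.87  0.27  0.75  1.74 -0.19  1.21  1.52]
[[ 0.1878  0.0791 -0.0001]
 [ 0.1743  0.0796 -0.0012]
 [ 0.1604  0.0798 -0.0005]
 [ 0.0219 -0.0405  0.5491]
 [ 0.0123 -0.0419  0.5562]
 [ 0.0036 -0.0425  0.5596]
 [-0.0046 -0.0426  0.5611]
 [-0.0126 -0.0426  0.5617]
 [-0.0202 -0.0419  0.5597]
 [-0.03   -0.0443  0.5713]
 [-0.0383 -0.0449  0.5745]
 [-0.0462 -0.045   0.5759]
 [-0.0544 -0.0456  0.5794]
 [ 0.1866  0.0449  0.0013]
 [ 0.1731  0.0454  0.0003]
 [ 0.1594  0.0458  0.0001]
 [ 0.0216 -0.0602  0.5483]
 [ 0.0118 -0.0616  0.5562]
 [ 0.0029 -0.0623  0.5606]
 [-0.0051 -0.0621  0.561 ]
 [-0.013  -0.062   0.5612]
 [-0.0207 -0.0615  0.5595]
 [-0.0311 -0.0643  0.5746]
 [-0.0394 -0.0648  0.5781]
 [-0.0474 -0.0651  0.5803]
 [-0.0555 -0.0655  0.5836]]
```

```bash
python3 -m inch '[[-6,0,-6,0,0,0],[-11,0,-13,0,0,0],[-17,0,-20,0,0,0],[-22,0,-27,0,0,0],[-26,0,-35,0,0,0],[-30,0,-43,0,0,0],[-34,0,-51,0,0,0],[-37,0,-59,0,0,0],[-40,0,-67,0,0,0],[-42,0,-73,0,0,0],[-43,0,-79,0,0,0],[-44,0,-83,0,0,0],[-44,0,-87,0,0,0],[-45,0,-90,0,0,0],[-45,0,-91,0,0,0],[-45,0,-92,0,0,0]]'
python3 -m inch '[[0,0,-1,0,0,0],[0,0,-2,0,0,0],[0,0,-3,0,0,0],[0,0,-4,0,0,0],[0,0,-4,0,0,0]]'
```

```text
time: 30.78
position: [0.5259, 0.1109, 0.0746]
tool_rot: [0.037, -3.139, -0.0]
ft_force: [-1.1, -0.8, 2.0]
grip_width: 0.008
grip_force: 0.9
time: 31.4
position: [0.526, 0.1109, 0.0742]
tool_rot: [0.036, -3.137, -0.004]
ft_force: [-11.6, -3.3, 30.5]
grip_width: 0.008
grip_force: 15.1
```

```bash
python3 -m inch '[[0,0,50,0,0,0],[0,-20,110,0,0,-8],[10,-75,130,0,0,-18],[20,-130,130,0,0,-28],[28,-185,130,0,0,-38],[36,-240,130,0,0,-48],[44,-295,130,0,0,-58],[52,-350,120,0,0,-68],[60,-405,110,0,0,-78],[71,-455,90,0,0,-88],[71,-455,76,0,0,-96],[71,-455,76,0,0,-96],[71,-455,76,0,0,-96]]' 60 40
python3 - <<'E'
from h import *
np.set_printoptions(precision=4,suppress=True)
snap('top','t9'); snap('wrist','w9')
P=px('t9',[(u,v) for u in (235,265) for v in (150,160,170,180,190)]); print(P[:,2]); need(.597,-.344,.037,-95)
a=load('w9')['im'];
cv2.imwrite('pics/c9.png',np.hstack([cv2.resize(a[:,:,::-1],(480,300)),cv2.resize(load('t9')['im'][110:230,185:313,::-1],(320,300))]))
E
```

```text
time: 33.02
position: [0.5978, -0.3432, 0.147]
tool_rot: [-2.305, -2.133, -0.004]
ft_force: [0.4, 0.5, 1.0]
grip_width: 0.691
grip_force: 0.0
[0.0602 0.0583 0.0606 0.0601 0.0612 0.06   0.061  0.0607 0.0605 0.0609]
need [  -1.    -0.8 -110.6] [-0.1  0.1 -0.5] t 33.12 q [-0.22  0.67  1.06  1.48 -0.6   1.34  0.81]
```

View pics/c9.png

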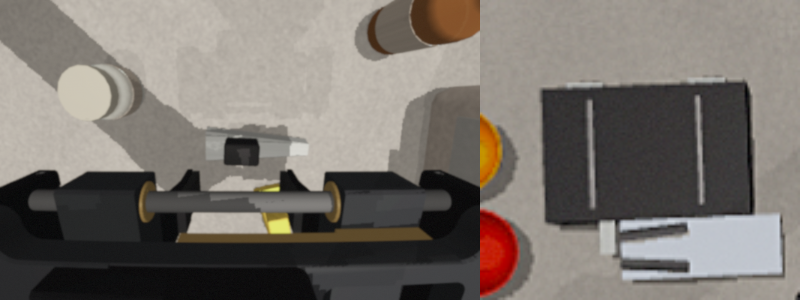

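The lid is shut (0.060 m all over). The wrist view shows the bar's black handle at (241,150), centred, with its nose to the right (+x). I'll descend.

```bash
python3 -m inch '[[-1,0,-50,0,0,0],[-1,0,-90,0,0,0],[-1,0,-110,0,0,0],[-1,0,-110,0,0,0],[-1,0,-110,0,0,0]]'
python3 -m inch '[[0,0,0,0,0,0],[0,0,0,0,0,0],[0,0,0,0,0,0],[0,0,0,0,0,0],[0,0,0,0,0,0],[0,0,30,0,0,0],[0,0,85,0,0,0],[0,0,110,0,0,0],[0,0,110,0,0,0],[0,0,110,0,0,0]]' 0 50
python3 - <<'E'
from h import *
need(*case(-126,-148),.13,TH); snap('wrist','w10')
E
```

```text
time: 33.75
position: [0.5971, -0.345, 0.0387]
tool_rot: [2.309, 2.129, 0.004]
ft_force: [0.7, -0.5, 0.5]
grip_width: 0.692
grip_force: 0.0
time: 35.0
position: [0.5948, -0.3432, 0.1442]
tool_rot: [-2.306, -2.125, -0.001]
ft_force: [0.8, 0.7, -1.9]
grip_width: 0.45
grip_force: 50.0
need [-141.2  365.4  -14.2] [ -0.3   0.  -84.4] t 35.0 q [-0.22  0.67  1.06  1.49 -0.59  1.34  0.81]
```

View pics/w10.png

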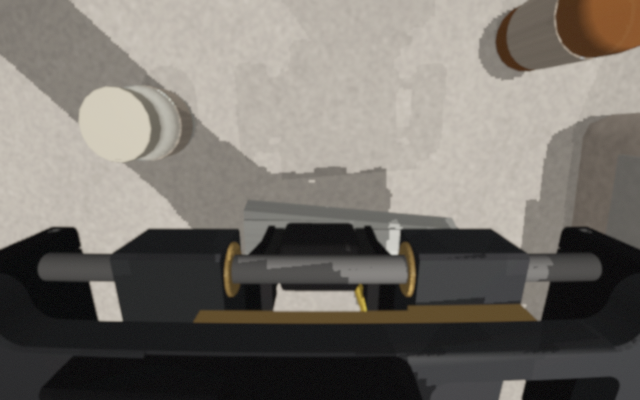

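```bash
python3 -m inch '[[-10,40,20,0,0,9],[-20,80,20,0,0,19],[-35,120,20,0,0,29],[-50,160,20,0,0,39],[-65,200,20,0,0,49],[-85,240,20,0,0,59],[-105,280,20,0,0,69],[-125,320,20,0,0,79],[-141,350,10,0,0,89],[-141,365,-10,0,0,96],[-141,365,-14,0,0,96],[-141,365,-14,0,0,96],[-141,365,-14,0,0,96]]'
python3 - <<'E'
from h import *
need(*case(-126,-148),.096,TH); snap('top','t11');crop('t11',225,180,335,230,7,'c11')
E
```

```text
time: 36.67
position: [0.4555, 0.0197, 0.1329]
tool_rot: [0.032, -3.14, 0.001]
ft_force: [-0.1, -0.6, -1.9]
grip_width: 0.453
grip_force: 50.0
need [ -1.9   2.4 -36.9] [ 0.  -0.1 -0.2] t 36.67 q [-1.04 -0.06  0.92  2.07  0.05  1.11  1.46]
```

View pics/c11.png

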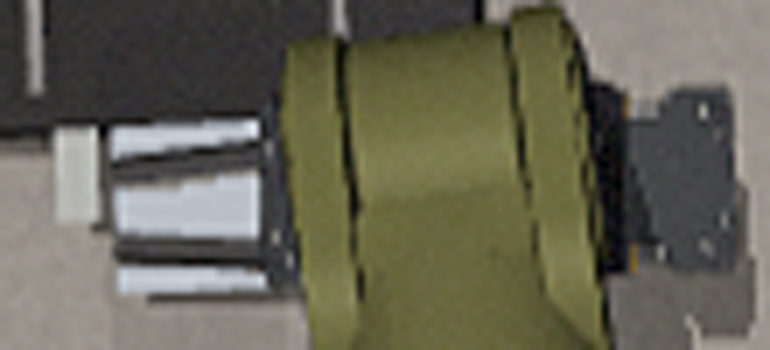

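The view shows only the rails and the tongue, with the bar hidden under the wrist. I'll lower gently until contact.

```bash
python3 -m inch '[[-2,2,-18,0,0,0],[-2,2,-30,0,0,0],[-2,2,-35,0,0,0],[-2,2,-37,0,0,0],[-2,2,-38,0,0,0],[-2,2,-39,0,0,0],[-2,2,-39,0,0,0]]'
python3 -m inch '[[0,0,-1,0,0,0],[0,0,-1,0,0,0]]'
```

```text
time: 37.6
position: [0.4532, 0.0229, 0.0937]
tool_rot: [0.036, -3.139, -0.0]
ft_force: [-1.1, -0.8, -2.2]
grip_width: 0.457
grip_force: 50.0
time: 37.85
position: [0.4532, 0.0229, 0.0928]
tool_rot: [0.036, -3.139, -0.0]
ft_force: [0.7, 0.1, -0.3]
grip_width: 0.456
grip_force: 50.0
```

```bash
python3 -m inch '[[0,0,-1,0,0,0],[0,0,-1,0,0,0]]'; python3 -m inch '[[0,0,-1,0,0,0],[0,0,-1,0,0,0]]'
python3 -c "
from h import *
need(*case(-126,-20),.09,TH)"
```

```text
time: 38.1
position: [0.4533, 0.0228, 0.0926]
tool_rot: [0.036, -3.139, -0.001]
ft_force: [-3.3, -0.8, 8.3]
grip_width: 0.455
grip_force: 50.0
time: 38.35
position: [0.4534, 0.0228, 0.0925]
tool_rot: [0.036, -3.138, -0.002]
ft_force: [-7.4, -2.2, 19.9]
grip_width: 0.457
grip_force: 50.0
need [ -1.9 127.3  -2.5] [-0.1 -0.2 -0.4] t 38.35 q [-1.03  0.02  0.95  2.11 -0.02  1.02  1.52]
```

```bash
python3 -m inch '[[0,0,2,0,0,0],[0,0,2,0,0,0],[0,0,2,0,0,0]]' 50
python3 -m inch '[[0,0,0,0,0,0],[0,0,0,0,0,0],[0,0,0,0,0,0],[0,0,0,0,0,0]]' 0 40
python3 -m inch '[[0,4,-1,0,0,0],[-1,10,-1,0,0,0],[-1,16,-1,0,0,0],[-1,22,-1,0,0,0],[-1,28,-1,0,0,0],[-1,34,-1,0,0,0],[-1,40,-1,0,0,0]]'
```

```text
time: 38.72
position: [0.453, 0.0229, 0.0924]
tool_rot: [0.037, -3.139, 0.0]
ft_force: [-0.4, 0.3, 0.0]
grip_width: 0.566
grip_force: 0.0
time: 39.22
position: [0.453, 0.0228, 0.0924]
tool_rot: [0.036, -3.139, 0.0]
ft_force: [0.9, -0.5, -2.3]
grip_width: 0.454
grip_force: 40.0
time: 40.1
position: [0.4532, 0.0615, 0.0924]
tool_rot: [0.035, -3.141, 0.002]
ft_force: [0.5, -5.0, 5.8]
grip_width: 0.459
grip_force: 40.0
```

```bash
python3 -m inch '[[0,6,0,0,0,0],[0,13,0,0,0,0],[0,20,0,0,0,0],[0,27,0,0,0,0],[-1,34,0,0,0,0],[-1,41,0,0,0,0],[-1,48,0,0,0,0],[-1,55,0,0,0,0],[-1,60,0,0,0,0]]'
python3 -m inch '[[0,3,0,0,0,0],[0,6,0,0,0,0],[0,9,0,0,0,0],[0,12,0,0,0,0],[0,12,0,0,0,0]]'
python3 -c "
from h import *
need(*case(-126,-20),.092,TH)"
```

```text
time: 41.22
position: [0.4522, 0.1212, 0.0924]
tool_rot: [0.035, -3.14, 0.003]
ft_force: [-0.3, -9.4, 10.5]
grip_width: 0.455
grip_force: 40.0
time: 41.85
position: [0.4516, 0.1286, 0.0926]
tool_rot: [0.032, -3.137, 0.012]
ft_force: [-3.9, -17.3, 16.8]
grip_width: 0.453
grip_force: 40.0
need [-0.2 21.4 -0.6] [ 0.4 -0.3 -0.2] t 41.85 q [-1.15  0.08  0.85  2.07 -0.06  1.02  1.32]
```

```bash
python3 -m inch '[[0,-4,1,0,0,0],[0,-4,1,0,0,0],[0,-4,1,0,0,0]]' 52
python3 - <<'E'
from h import *
s=ctrl.get_state();print(s['ft_force'],s['position']); snap('scene','s12'); crop('s12',320,150,440,230,6,'c12')
E
```

```text
time: 42.22
position: [0.4508, 0.1316, 0.0924]
tool_rot: [0.038, -3.139, -0.001]
ft_force: [-0.8, -0.3, 0.2]
grip_width: 0.589
grip_force: 0.0
[-0.82899649 -0.28024615  0.21313174] [0.45079824 0.1316115  0.09244012]
```

View pics/c12.png

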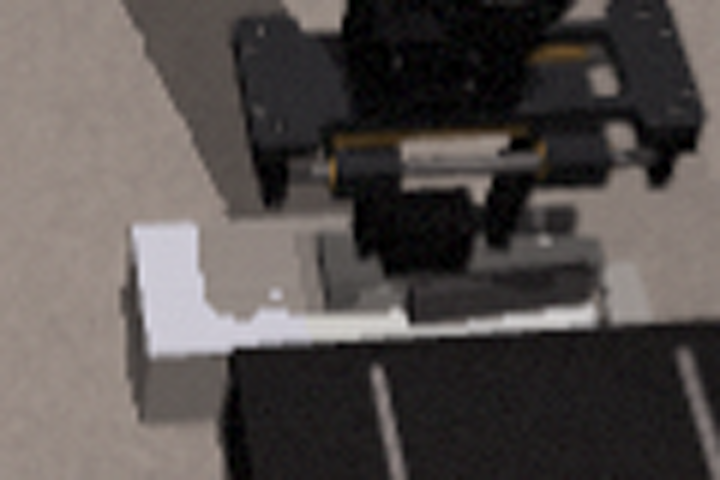

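The bar is in the way between the rails with its handle upright, about 20 mm short. I'll grip it again and push on, watching the side force.

```bash
python3 -m inch '[[0,-2,0,0,0,0],[0,-2,0,0,0,0],[0,-2,0,0,0,0],[0,-2,0,0,0,0],[0,-2,0,0,0,0]]' 0 40
python3 -m inch '[[0,2,0,0,0,0],[0,4,0,0,0,0],[0,6,0,0,0,0],[0,6,0,0,0,0]]'
python3 -m inch '[[-1,2,0,0,0,0],[-1,4,0,0,0,0],[-1,4,0,0,0,0]]'
```

```text
time: 42.9
position: [0.451, 0.1288, 0.0925]
tool_rot: [0.037, -3.139, 0.0]
ft_force: [-0.6, -0.1, -0.7]
grip_width: 0.453
grip_force: 40.0
time: 43.4
position: [0.4508, 0.1324, 0.0927]
tool_rot: [0.035, -3.137, 0.005]
ft_force: [-2.4, -6.7, 5.1]
grip_width: 0.455
grip_force: 40.0
time: 43.78
position: [0.45, 0.1392, 0.0925]
tool_rot: [0.037, -3.139, -0.0]
ft_force: [-0.2, -1.6, 0.4]
grip_width: 0.46
grip_force: 40.0
```

```bash
python3 -m inch '[[0,2,0,0,0,0],[0,4,0,0,0,0],[0,6,0,0,0,0],[0,6,0,0,0,0]]'
python3 -m inch '[[-0.5,2,0,0,0,0],[-0.5,4,0,0,0,0],[-0.5,4,0,0,0,0]]'
```

```text
time: 44.28
position: [0.4498, 0.1424, 0.0927]
tool_rot: [0.035, -3.137, 0.005]
ft_force: [-2.9, -8.7, 6.6]
grip_width: 0.455
grip_force: 40.0
time: 44.65
position: [0.4494, 0.146, 0.0927]
tool_rot: [0.035, -3.137, 0.006]
ft_force: [-3.1, -10.0, 6.2]
grip_width: 0.459
grip_force: 40.0
```

```bash
python3 -m inch '[[-0.5,1,0,0,0,0],[-0.5,2,0,0,0,0],[-0.5,2,0,0,0,0]]'
python3 -m inch '[[-0.3,2,0,0,0,0],[-0.3,4,0,0,0,0],[-0.3,4,0,0,0,0]]'
python3 -m inch '[[0,2,0,0,0,0],[0,4,0,0,0,0],[0,4,0,0,0,0]]'
```

```text
time: 45.02
position: [0.4493, 0.1461, 0.0927]
tool_rot: [0.034, -3.137, 0.01]
ft_force: [-2.2, -14.4, 8.4]
grip_width: 0.456
grip_force: 40.0
time: 45.4
position: [0.4494, 0.1464, 0.0929]
tool_rot: [0.031, -3.137, 0.018]
ft_force: [-3.1, -22.6, 14.1]
grip_width: 0.454
grip_force: 40.0
time: 45.78
position: [0.4496, 0.1467, 0.0929]
tool_rot: [0.029, -3.135, 0.025]
ft_force: [-3.4, -31.0, 18.5]
grip_width: 0.46
grip_force: 40.1
```

```bash
python3 -m inch '[[0,-7,0,0,0,0],[0,-7,0,0,0,0],[0,-7,0,0,0,0]]' 52
python3 -m inch '[[0,0,0,0,0,0],[0,0,0,0,0,0],[0,0,0,0,0,0],[0,0,0,0,0,0],[0,0,0,0,0,0]]' 0 40
python3 -m inch '[[0,3,0,0,0,0],[0,6,0,0,0,0],[0,9,0,0,0,0],[0,12,0,0,0,0],[0,12,0,0,0,0]]'
```

```text
time: 46.15
position: [0.4487, 0.1533, 0.0927]
tool_rot: [0.039, -3.139, -0.002]
ft_force: [0.6, 0.1, -0.6]
grip_width: 0.59
grip_force: 0.0
time: 46.78
position: [0.4488, 0.1497, 0.0925]
tool_rot: [0.037, -3.138, 0.005]
ft_force: [-0.4, -6.4, 3.1]
grip_width: 0.458
grip_force: 40.0
time: 47.4
position: [0.449, 0.15, 0.0923]
tool_rot: [0.027, -3.134, 0.029]
ft_force: [-4.6, -33.3, 17.3]
grip_width: 0.458
grip_force: 40.1
```

```bash
python3 -m inch '[[0,4,0,0,0,0],[0,8,0,0,0,0],[0,8,0,0,0,0]]'
python3 -m inch '[[0,-20,0,0,0,0],[0,-20,0,0,0,0],[0,-20,0,0,0,0]]' 52
python3 -m inch '[[0,0,0,0,0,0],[0,0,0,0,0,0],[0,0,0,0,0,0],[0,0,0,0,0,0],[0,0,0,0,0,0]]' 0 40
python3 -m inch '[[0,4,0,0,0,0],[0,8,0,0,0,0],[0,12,0,0,0,0],[0,16,0,0,0,0],[0,16,0,0,0,0]]'
```

```text
time: 47.78
position: [0.449, 0.1502, 0.092]
tool_rot: [0.021, -3.13, 0.046]
ft_force: [-5.2, -50.3, 25.0]
grip_width: 0.46
grip_force: 39.8
time: 48.15
position: [0.4486, 0.1538, 0.0927]
tool_rot: [0.04, -3.139, -0.002]
ft_force: [0.2, 0.9, 0.4]
grip_width: 0.589
grip_force: 0.0
time: 48.78
position: [0.4487, 0.1497, 0.0925]
tool_rot: [0.038, -3.138, 0.007]
ft_force: [-0.3, -6.5, 3.4]
grip_width: 0.457
grip_force: 40.0
time: 49.4
position: [0.4488, 0.1501, 0.0921]
tool_rot: [0.025, -3.132, 0.039]
ft_force: [-5.0, -42.0, 21.9]
grip_width: 0.457
grip_force: 40.0
```

```bash
python3 -m inch '[[0,-12,0,0,0,0],[0,-14,0,0,0,0],[0,-16,0,0,0,0],[0,-16,0,0,0,0]]' 54
python3 -m inch '[[0,0,20,0,0,0],[0,0,60,0,0,0],[0,0,110,0,0,0],[0,-50,150,0,0,0],[0,-110,150,0,0,0],[0,-170,150,0,0,0],[0,-230,150,0,0,0],[10,-290,150,0,0,0],[10,-330,150,0,0,0],[10,-330,150,0,0,0]]'
python3 - <<'E'
from h import *
snap('top','t13'); snap('scene','s13')
a=cv2.resize(load('t13')['im'][130:230,190:320,::-1],(585,450)); b=cv2.resize(load('s13')['im'][150:230,320:450,::-1],None,fx=1.6,fy=1.6)
cv2.imwrite('pics/c13.png',np.hstack([a,cv2.copyMakeBorder(b,0,450-b.shape[0],0,0,0)]))
E
```

```text
time: 49.9
position: [0.4486, 0.1531, 0.0926]
tool_rot: [0.04, -3.139, -0.001]
ft_force: [-0.3, 0.3, -0.2]
grip_width: 0.617
grip_force: 0.0
time: 51.15
position: [0.4586, -0.1813, 0.243]
tool_rot: [0.027, -3.14, 0.002]
ft_force: [-0.2, 0.3, -0.7]
grip_width: 0.625
grip_force: 0.0
```

View pics/c13.png

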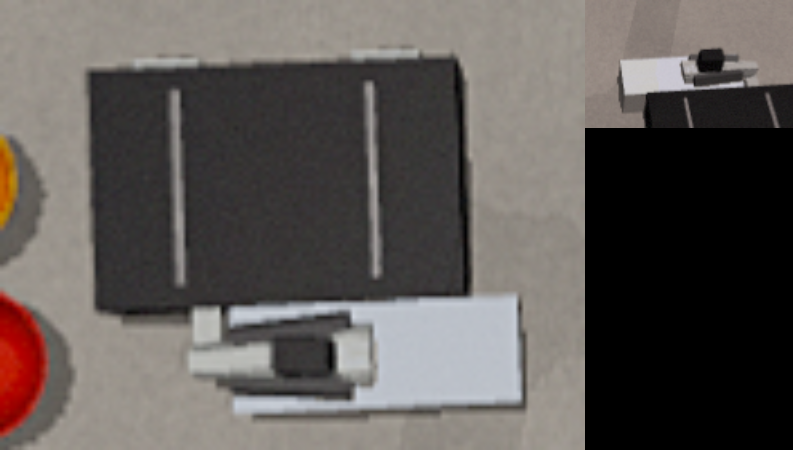

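The lid is shut and the bar is wedged between the rails. Its nose, at crop (190,360), covers the tongue and is level with the tongue's far side at column 192. I'll hand the job in.

```bash
python3 -c "
from bench import ctrl
print(ctrl.close_job())"
```

```text
the job is handed in; nothing more can be done
None
```

I laid all four tools in the case, shut the lid gently and wedged the locking bar tight with its nose over the tongue; I handed the job in at about 51 s, and no verdict was returned.

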